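# Lock the ballast of a postcard spinner's foot

## Task

The wire card spinner has been lifted off its foot so that its ballast can be locked. Take the slotted locking plate by its upright lug, slide it sideways round the foot's stem under the collar, straight in from the open side, on top of the plate already there, and turn it until its slot is well away from the slot below and it drops fully home, flat, over the little brass pin. Do it gently, never forcing plate or foot, let go of it, and leave the other things on the counter where they are.

Things in the scene. Friction and masses are not known exactly. Their poses are not given: they have to be found in the camera images.
- stand: Fixed steel foot of the card spinner. Origin: centre of its underside, on the counter; z up; its +x points to its OPEN SIDE. Round base, radius 66 mm, 12 thick. Three posts, 8 in diameter, tops 42 above the counter, stand 50 from the axis at 180, +118 and -118 degrees from +x, so a plate can enter only from the +x side, lug outward (within 30 degrees of +x), moving along -x. All sizes are in mm.
- collar (a point): On the stem's axis at the collar's underside, 51 mm above the counter. The stem (diameter 12) runs from the base up to this collar (radius 18); collar and socket above it end 95 above the counter. Nothing can be put on from above. More than 35 N between plate and foot is forcing it.
- entry (a point): A free point 115 mm out from the stem on the open side, 32 mm above the counter: with the plate's underside at this height it slides in 5 mm above the brass pin and 9 mm below the collar.
- stack_top (a point): On the stem's axis, 22 mm above the counter, at the top of the plate (radius 40) already there; the locking plate's origin must end here. That lower plate is clamped, its slot about towards the foot's -x, turned by an unknown angle up to 20 degrees either way. With it turns a brass pin: diameter 9.5, bevelled, 5 high, 30 from the axis, at the foot's +x plus that angle; not measured.
- plate: Loose steel locking plate, about 0.32 kg, flat on the counter: disc of radius 40 mm, 10 thick. Origin: centre of its underside; z up. Slot 14.5 wide opens to -x, mouth flared over the outer 9 mm. An arm 26 wide runs along +x to the lug. On top of the pin its underside rides 27 above the counter; when turned so that a notch meets the pin it drops 5 mm.
- slot_floor (a point): Flat inner end of the plate's slot, 7 mm from the plate's centre on its +x side. Pushed home against the 12 mm stem, the plate's centre is 1 mm past the stem's axis.
- lug (a point): Grip point on the plate's upright lug: 88 mm from the plate's centre along its +x, 36 above its underside. The lug is 10 thick along the plate's x (squeeze it along x), 26 wide along y, and rises from the arm's top (10 above the underside) to 52 above the underside.
- notch_a (a point): Middle of a notch right through the plate: 12 mm wide, open at the rim, 22 to 40 from the plate's centre, at +60 degrees from its +x; this point lies 30 from the centre, at the underside. It may take the pin: then the lug stands 60 degrees clockwise (from above) of the pin, 40 to 80 degrees from the foot's +x.
- notch_b (a point): The same at -60 degrees from the plate's +x; it serves as well: with it on the pin the lug stands 60 degrees counterclockwise (from above) of the pin, 40 to 80 degrees from the foot's +x.
- spare: Loose bystander: plain slotted plate, radius 40, 10 thick, no lug, no notches. Origin under its centre.
- stein: Loose bystander: blue ceramic mug, radius 36, 100 high.
- dish: Loose bystander: white bowl, radius 55, 35 high.
- globe: Loose bystander: snow globe, 84 high.
- driver: Loose bystander: screwdriver, 190 long, lying.
- cards: Loose bystander: stack of picture cards, 105 x 148 x 31.
- jar: Loose bystander: clear jar with a steel cap, radius 30, 80 high.
There are look-alikes about, which are no part of the job. Leave any brown or green look-alike of the stand alone.

How it is judged:
On the way:
1. the locking plate is round the stem under the collar, slid in from the open side (lug within 31 degrees of it), not yet home (horizontal distance between plate and stand below 0.006 m and z of plate in the frame of stand between 0.0235 and 0.043 m and angle between the x axis of plate and the x axis of stand, either way round below 0.55 rad), for 0.1 s.
At the end, for the whole second after the job is handed in: the locking plate lies flat (within 0.04 rad) and fully home on the plate below (origin within 1.5 mm in height and 6 mm sideways of stack_top), turned more than 36 degrees from the open side, a notch over the pin, at rest and released (horizontal distance between plate and stack_top below 0.006 m and z of plate in the frame of stack_top between -0.002 and 0.0015 m and angle between plate's own z axis and vertical below 0.04 rad and angle between the x axis of plate and the x axis of stand, either way round above 0.62 rad and linear speed of plate below 0.02 m/s and contact force between the fingers and plate below 0.1 N); the robot touches nothing.
It fails at once if the plate is forced against the foot (more than 35 N) (contact force between plate and stand above 35 N).
It fails at once if the arm presses on the foot (more than 15 N) (contact force between the arm and stand above 15 N).
It fails at once if a bystander is moved more than 25 mm (distance of any of spare, stein, dish, globe, driver, cards, jar from where it was at the start of the episode above 0.025 m).
It also fails if it takes over 64 s, if anything falls off the work surface, if the arm or the gripper's body presses on something with over 40 N, if the wrist force passes 120 N, or if a joint passes its speed limit or range.

## Robot

A 6-joint arm with a two-finger parallel gripper is mounted at the origin on the work surface. World frame = base frame: x ahead of the robot, y to its left, z up, the work surface at z = 0. Lengths are in m, angles in rad, forces in N, time in s.
With the tool pointing down it reaches from about 0.3 to 0.775 m from the base axis. Payload 14.6 kg.
Tool frame: the origin (TCP) lies on the centre line of the jaws, within the pads' length; the fingertips stand ctrl.tcp_to_tips ahead of it and the grasp point (between the pads) lies 2 mm behind it (ctrl.tcp_to_tips is the distance from the TCP to the fingertips, in m); z points along the fingers, y is the line along which they close (so a half turn about z gives the same grasp; the last joint's range is limited). The gripper opens to 94 mm and grips with 3 to 60 N. Pads are 16 mm wide; open, the fingers measure 119 mm over their backs; the gripper's body (75 mm by 177 mm) begins 78 mm behind the grasp point.
Start: joints at [-1.214, 0.3, 1.521, -0, 1.321, -0.067], TCP at [0.226, -0.501, 0.222] pointing down, gripper open.
Joint ranges: [-3.03, 3.03], [-0.79, 2.21], [0.23, 2.52], [-1.04, 4.18], [0, 3.07], [-2.55, 2.55]. Speed limits (rad/s): [2.22, 2.22, 2.57, 3.14, 3.14, 3.14].

## Interface

Orientations are given as [roll, pitch, yaw] about the fixed x, y, z axes, in that order (R = Rz(yaw) Ry(pitch) Rx(roll)).
In Python, from station import telemetry, viewer, hand_in, ctrl gives the robot as it stands.
- The arm moves only by the tool step_arm, never from a script. Its argument "plan" is a list of rows, each an object of numbers: "dx", "dy", "dz": the shift along the tool's x, y, z scaled (see below); "rx", "ry", "rz": the turn, a rotation vector about the tool's x, y, z scaled (see below); "claw": the closure, from 0 (fully open) to 1 (shut). In form: [{"dx": .., "dy": .., "dz": .., "rx": .., "ry": .., "rz": .., "claw": ..}, ...]. A call has 1 to 10 rows; each row shifts and turns the commanded pose from where the row before left it, along the tool's axes as they then stand; what a row does not reach is not made up. The controller multiplies each number of a shift by 0.1 m and each number of a turn by 90 degrees. A row lasts 1/10 s, in which the tool goes at most 50 mm and 8.59 degrees, less where a joint would pass 70% of its speed; a pose out of reach is approached as far as the arm can. A call with a number of a shift or a turn outside -1 to 1 is refused whole. A call with a gripper value outside its range is refused whole. The fingers move at their own pace and stop on an object; "grip_force" is the grip in N (left out, the last holds). Time passes only in rows, so rows that do not move let the fingers close. It gives the time, the measured TCP pose, the force, the opening and the grip force at its end, in the units of the state.
- telemetry.get_obs(): the state, without advancing time (a new reading comes with each control period).
- viewer.camera(name): name is "scene" or "top"; returns a dict with "img" (400x640x3 uint8, red, green, blue), "z_map" (400x640 float32, m along the optical axis (not along the pixel's ray), 0 where there is no reading), "fx", "fy", "cx", "cy" (pixels), "R" (3x3) and "t" (3): a world point X has camera coordinates R X + t. Camera axes: x right, y down, z forward; pixel columns grow to the right and rows downward; lengths in m; the calibration is good to about 2 mm. A picture is of the moment at which its call begins.
- hand_in(): hands the job in; it is judged then, once.
Trained networks look in a picture, given as the dict that the camera call returned (one of the last four; its "shot" number tells which), for a name from the list of things; names that differ only in an ending like _2 or _b are one class to them, and where a whole thing is asked for, a point or a joint stands for the part that bears it (a point fixed in the world has none). Each returns a list of dicts, best first, with "score" (0 to 1); they miss things now and then, are a little off and sometimes report something else, mostly with a low value. They report only what shows in the picture. A call takes as long as a camera call. They do not tell look-alikes from the thing itself.
- viewer.recognise(target, picture): "rect" ([left, top, right, bottom] in pixels, round what is visible of it).
The state is a dict: "time_s": time; "qpos": joint angles; "joint_vel": joint speeds; "tau": joint torques, N m; "ee_pos": TCP position; "eef_rot": TCP orientation; "force": force on the tool from outside, world axes, zero at the start; "moment": the same for the moment, N m; "grip_width": finger opening in m; "grip_force": force on a finger pad.
Only numpy, scipy, OpenCV 4.12 (cv2) and the standard library are available. Lean on these libraries where they do the work, as an engineer would, in place of code of your own. Each camera call takes 0.05 s, during which the arm holds its last target. There are 200 camera calls.

## Working session

There is one attempt and no reset: what is moved stays moved. The work goes in short steps, Python scripts to look and compute and a tool call to move; the robot and the scene stay as the last step left them, time stands still between calls to the robot, and variables do not carry over. Pictures are saved under pics/ and viewed, at most 10 in all, crops included, and the job is handed in when it is done.

Besides the shell and the picture viewer there is one more tool, called after "Emit:" in YAML: its name, and indented under it one key for each argument. step_arm: Moves the arm, as the interface text tells. Shifts and turns lie within -1 to 1; 1 stands for 0.1 m of shift or 90 degrees of turn. Its arguments: {"type":"object","properties":{"plan":{"type":"array"},"grip_force":{"type":"number"}},"required":["plan"]}

```bash
ls; mkdir -p pics; cat > h.py <<'E'
import numpy as np, cv2
from station import telemetry, viewer, hand_in, ctrl
def cloud(p):
    z=p["z_map"]; v,u=np.indices(z.shape)
    C=np.stack([(u-p["cx"])/p["fx"]*z,(v-p["cy"])/p["fy"]*z,z],-1)
    W=(C-np.array(p["t"]))@np.array(p["R"]); W[z<=0]=np.nan
    return W
def save(p,n,box=None,s=1):
    im=p["img"][:,:,::-1]
    if box: im=im[box[1]:box[3],box[0]:box[2]]
    cv2.imwrite("pics/"+n,cv2.resize(im,None,fx=s,fy=s,interpolation=cv2.INTER_CUBIC))
E
python3 - <<'E'
from h import *
o=telemetry.get_obs(); print(o["time_s"],o["ee_pos"],o["eef_rot"],ctrl.tcp_to_tips)
ps={n:viewer.camera(n) for n in("top","scene")}
for n,p in ps.items():
    save(p,n+".png")
    W=cloud(p); np.savez(n+".npz",W=W,img=p["img"],fx=p["fx"],fy=p["fy"],cx=p["cx"],cy=p["cy"],R=p["R"],t=p["t"])
    for t in("plate","stand","spare","lug","collar","stein","dish","globe","driver","cards","jar","notch_a","slot_floor"):
        for r in viewer.recognise(t,p)[:3]:
            b=[int(x) for x in r["rect"]]; w=W[(b[1]+b[3])//2,(b[0]+b[2])//2]
            print(n,t,round(r["score"],2),b,np.round(w,3))
E
```

```text
pics
0.0 [ 0.22610329 -0.50111096  0.22189798] [-3.14046899e+00 -8.74639444e-05  4.23822566e-01] 0.017
top plate 0.66 [386, 186, 410, 229] [ 0.497 -0.245  0.011]
top stand 0.78 [216, 264, 259, 306] [0.264 0.265 0.063]
top stand 0.73 [266, 174, 304, 218] [0.53  0.114 0.085]
top stand 0.71 [360, 249, 399, 288] [ 0.303 -0.164  0.095]
top spare 0.57 [322, 129, 344, 159] [ 0.717 -0.042 -0.002]
top lug 0.8 [388, 181, 409, 227] [ 0.508 -0.246  0.007]
top lug 0.52 [266, 177, 304, 216] [0.53  0.114 0.085]
top collar 0.97 [216, 265, 257, 306] [0.265 0.267 0.064]
top collar 0.95 [263, 175, 308, 221] [0.527 0.116 0.066]
top collar 0.56 [356, 245, 403, 290] [ 0.306 -0.164  0.094]
top stein 0.89 [188, 162, 223, 194] [0.611 0.381 0.009]
top dish 0.96 [201, 220, 238, 252] [0.42  0.334 0.004]
top globe 0.95 [260, 125, 279, 148] [0.726 0.163 0.077]
top driver 0.48 [413, 120, 433, 174] [ 0.698 -0.341 -0.   ]
top cards 0.94 [195, 126, 247, 165] [0.715 0.326 0.028]
top jar 0.79 [359, 112, 381, 135] [ 0.76  -0.159  0.077]
top notch_a 0.71 [386, 185, 412, 224] [ 0.507 -0.249  0.007]
top notch_a 0.37 [188, 
[... 656 characters left out ...]
335, 190, 382, 232] [0.541 0.112 0.015]
scene collar 0.67 [393, 126, 432, 167] [0.256 0.275 0.018]
scene stein 0.66 [430, 208, 477, 250] [0.576 0.378 0.019]
scene dish 0.77 [413, 163, 447, 195] [0.392 0.327 0.013]
scene globe 0.64 [359, 258, 391, 291] [0.763 0.162 0.074]
scene driver 0.78 [168, 231, 204, 272] [ 0.73  -0.339  0.025]
scene cards 0.59 [401, 250, 475, 300] [0.726 0.324 0.03 ]
scene jar 0.69 [229, 253, 256, 283] [ 0.786 -0.159  0.078]
scene notch_a 0.7 [229, 167, 259, 210] [ 0.491 -0.243  0.012]
scene notch_a 0.54 [404, 253, 473, 298] [0.726 0.324 0.03 ]
scene slot_floor 0.82 [225, 167, 258, 208] [ 0.48  -0.257  0.002]
scene slot_floor 0.3 [337, 188, 380, 233] [0.539 0.112 0.018]
```

```bash
python3 - <<'E'
import cv2,numpy as np
a=np.load("top.npz")["img"][:,:,::-1]; b=np.load("scene.npz")["img"][:,:,::-1]
A=cv2.resize(a[110:310,180:440],None,fx=3,fy=3,interpolation=cv2.INTER_CUBIC)
B=cv2.resize(b[110:310,160:480],None,fx=2.5,fy=2.5,interpolation=cv2.INTER_CUBIC)
cv2.imwrite("pics/t1.png",A);cv2.imwrite("pics/s1.png",B)
E
```

```text
(no output)
```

View pics/t1.png

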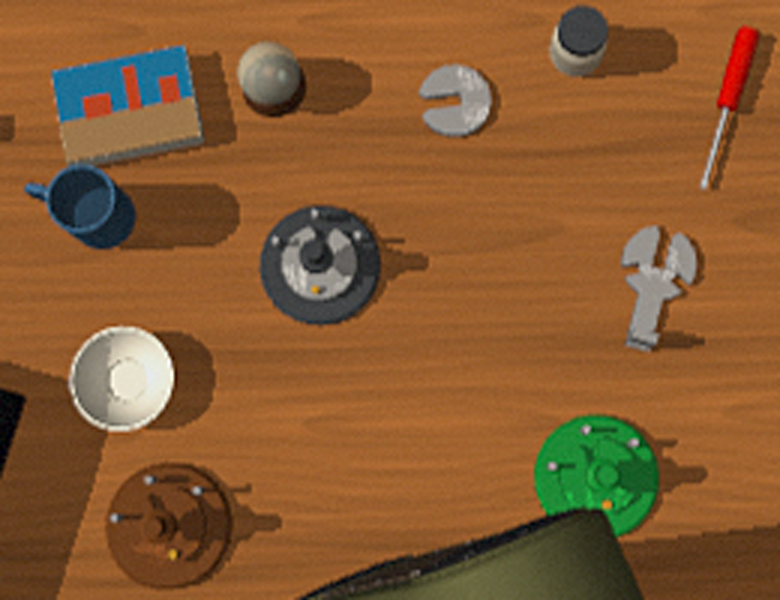

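View pics/s1.png

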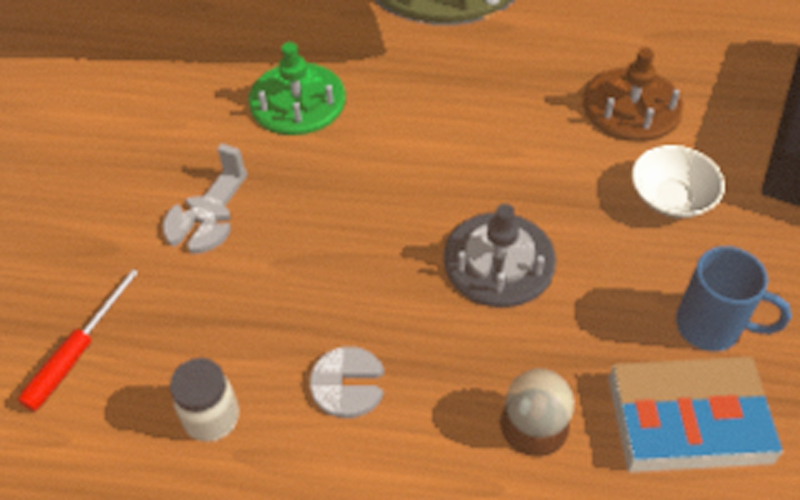

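```bash
cat > meas.py <<'E'
import numpy as np, cv2
from scipy.optimize import least_squares
def load(n): return np.load(n+".npz")
def proj(d,X):
    c=np.atleast_2d(X)@d["R"].T+d["t"]; return np.stack([d["fx"]*c[:,0]/c[:,2]+d["cx"],d["fy"]*c[:,1]/c[:,2]+d["cy"]],-1)
def ray(d,uv,h):
    c=np.array([(uv[0]-d["cx"])/d["fx"],(uv[1]-d["cy"])/d["fy"],1]); v=d["R"].T@c; o=-d["R"].T@d["t"]
    return o+v*(h-o[2])/v[2]
if __name__=="__main__":
  for n in("top","scene"):
    d=load(n);W=d["W"];im=d["img"].astype(int);hsv=cv2.cvtColor(d["img"],cv2.COLOR_RGB2HSV)
    print(n,"cam at",np.round(-d["R"].T@d["t"],3))
    r=np.hypot(W[...,0]-.535,W[...,1]-.113)
    base=(r<.085)&(hsv[...,1]<70)&(W[...,2]>.004)&(W[...,2]<.018)
    (u,v),ax,ang=cv2.fitEllipse(max(cv2.findContours(cv2.morphologyEx(((r<.09)&(hsv[...,1]<90)).astype(np.uint8),cv2.MORPH_OPEN,np.ones((3,3))),0,1)[0],key=len))
    print("ellipse",u,v,ax,"base centre z12:",ray(d,(u,v),.012)[:2], "zmed",np.median(W[...,2][base]))
    hi=(r<.08)&(W[...,2]>.03)&(W[...,2]<.047); 
    k,l,s,c=cv2.connectedComponentsWithStats(hi.astype(np.uint8))
    for i in range(1,k): print(" mid blob",s[i,4],np.round(c[i],1),np.round(W[l==i].mean(0),4),"ray42",np.round(ray(d,c[i],.042),4))
    top=(r<.05)&(W[...,2]>.088); print(" socket top",top.sum(),np.round(W[top].mean(0),4))
    pin=(r<.06)&(hsv[...,1]>140)&(hsv[...,2]>110)&(hsv[...,0]>12)&(hsv[...,0]<35)
    vv,uu=np.nonzero(pin); print(" pin px",list(zip(uu,vv))[:12], ray(d,(uu.mean(),vv.mean()),.0265) if len(uu) else "")
    rp=np.hypot(W[...,0]-.49,W[...,1]+.25)
    pl=((rp<.12)&(hsv[...,1]<90)&(hsv[...,2]>90)&(W[...,2]<.016)&(W[...,2]>-.004)); print(" plate px",pl.sum(),np.round(np.nanmean(W[pl],0),4),np.median(W[pl][:,2]))
    lg=(rp<.13)&(W[...,2]>.03); print(" lug px",lg.sum(),np.round(np.nanmean(W[lg],0),4),np.round(np.nanmax(W[lg][:,2]),4))
    cv2.imwrite(n+"_pl.png",(pl*255).astype(np.uint8))
E
python3 meas.py
```

```text
top cam at [2.860e-01 1.000e-03 1.472e+00]
ellipse 286.3172912597656 197.87661743164062 (38.29582595825195, 38.56077575683594) base centre z12: [0.53676519 0.11564762] zmed 0.011860243842471412
 mid blob 5 [284.8 180.8] [0.5877 0.1176 0.0389] ray42 [0.5871 0.1174 0.042 ]
 mid blob 8 [299.1 187.9] [0.5634 0.0722 0.0392] ray42 [0.5628 0.0721 0.042 ]
 mid blob 4 [271.5 189.5] [0.5601 0.1602 0.0414] ray42 [0.56   0.1601 0.042 ]
 mid blob 1 [277. 199.] [0.5306 0.144  0.0312] ray42 [0.5288 0.1429 0.042 ]
 mid blob 2 [284.5 205.5] [0.509  0.1203 0.0311] ray42 [0.5073 0.1194 0.042 ]
 socket top 35 [0.5388 0.1156 0.0948]
 pin px [(np.int64(284), np.int64(206)), (np.int64(285), np.int64(206)), (np.int64(286), np.int64(206)), (np.int64(285), np.int64(207))] [0.50722757 0.11909197 0.0265    ]
 plate px 489 [ 0.5146 -0.246   0.0089] 0.009444146884474312
 lug px 36 [ 0.4464 -0.2241  0.0496] 0.0579
scene cam at [1.157 0.093 0.881]
ellipse 359.4129638671875 213.09922790527344 (37.14094924926758, 42.61275863647461) base centre z12: [0.54546744 0.11647691] zmed 0.011551898914538367
 mid blob 1 [359. 208.] [0.542  0.1137 0.0323] ray42 [0.5491 0.1135 0.042 ]
 mid blob 1 [361. 209.] [0.5436 0.1197 0.0305] ray42 [0.5519 0.1193 0.042 ]
 mid blob 11 [344.8 211.7] [0.5642 0.0744 0.0387] ray42 [0.5665 0.0745 0.042 ]
 mid blob 14 [375.9 213.9] [0.5613 0.1622 0.0382] ray42 [0.564  0.1618 0.042 ]
 mid blob 11 [359.9 220.4] [0.5894 0.1185 0.0397] ray42 [0.591  0.1185 0.042 ]
 socket top 42 [0.5393 0.1174 0.0942]
 pin px [(np.int64(368), np.int64(196))] [0.49102062 0.13776589 0.0265    ]
 plate px 552 [ 0.5172 -0.2445  0.0089] 0.009760450724367726
 lug px 63 [ 0.4481 -0.2231  0.0439] 0.0538
```

```bash
cat > fitp.py <<'E'
import numpy as np, cv2
from scipy.optimize import minimize
from meas import proj,load
def model(S=8):
    # plan raster in plate frame, 0.5 mm px, x -50..110, y -50..50
    x,y=np.meshgrid(np.arange(-50,110,1.0),np.arange(-50,50,1.0))
    m=(np.hypot(x,y)<40)|((x>0)&(x<93)&(abs(y)<13))
    half=7.25+np.clip(-x-31,0,9)*0.5
    m&=~((x<7)&(abs(y)<half))
    for a in(1,-1):
        c,s=np.cos(a*np.pi/3),np.sin(a*np.pi/3); p=c*x+s*y;q=-s*x+c*y
        m&=~((p>22)&(abs(q)<6))
    m&=~(x>82)
    return np.stack([x[m],y[m]],-1)/1000
P=model()
def soft(d,p,h,sh,off,up=4):
    c,s=np.cos(p[2]),np.sin(p[2]); X=np.column_stack([P@np.array([[c,s],[-s,c]])+p[:2],np.full(len(P),h)])
    uv=(proj(d,X)-off)*up+up/2-.5
    a=np.zeros((sh[0]*up,sh[1]*up),np.float32); u=np.round(uv).astype(int)
    ok=(u>=0).all(1)&(u[:,0]<a.shape[1])&(u[:,1]<a.shape[0]); a[u[ok,1],u[ok,0]]=1
    a=cv2.morphologyEx(a,cv2.MORPH_CLOSE,np.ones((3,3)))
    return cv2.GaussianBlur(cv2.resize(a,(sh[1],sh[0]),interpolation=cv2.INTER_AREA),(0,0),.6)
def fit(d,p0,h=.010,R=70,verbose=0):
    c=proj(d,[[p0[0],p0[1],h]])[0].astype(int); off=np.array([max(c[0]-30,0),max(c[1]-30,0)])
    im=d["img"][off[1]:off[1]+60,off[0]:off[0]+60].astype(np.float32)
    sat=im.max(2)-im.min(2); W=d["W"][off[1]:off[1]+60,off[0]:off[0]+60]
    m=((sat<45)&(im.max(2)>85)&(abs(W[...,2]-h)<.007)).astype(np.float32)
    w=((W[...,2]<h+.007)|np.isnan(W[...,2])).astype(np.float32)
    g=cv2.GaussianBlur(m,(0,0),.6)
    f=lambda q:float((w*(soft(d,q*[.001,.001,.02]+p0,h,m.shape,off)-g)**2).sum())
    best=min((minimize(f,[a,b,t],method="Nelder-Mead",options=dict(initial_simplex=np.array([[a,b,t]]+[[a+4*(i==0),b+4*(i==1),t+4*(i==2)] for i in range(3)]))) for a in(-6,4) for b in(-4,4) for t in(-4,4)),key=lambda r:r.fun)
    return best.x*[.001,.001,.02]+p0,best.fun,m.sum()
if __name__=="__main__":
    for n in("top","scene"):
        q,f,s=fit(load(n),np.array([.53,-.25,np.radians(164)])); print(n,np.round(q[:2],4),np.degrees(q[2]),f,s,"lug",q[:2]+.088*np.array([np.cos(q[2]),np.sin(q[2])]))
E
python3 fitp.py
```

```text
top [ 0.5302 -0.251 ] 162.50008532334286 18.034156799316406 469.0 lug [ 0.44628693 -0.2245288 ]
scene [ 0.5323 -0.2489] 162.6542942837599 36.71452331542969 500.0 lug [ 0.44829911 -0.22263004]
```

Emit:
step_arm:
  plan:
    - {"rz":-0.0894,"claw":0}
    - {"rz":-0.0894,"claw":0}
    - {"rz":-0.0894,"claw":0}
    - {"rz":-0.0894,"claw":0}
    - {"rz":-0.0894,"claw":0}
    - {"rz":-0.0894,"claw":0}
    - {"claw":0}

```text
$.plan[0]: bad value
```

Emit:
step_arm:
  plan:
    - {"dx":0.331,"dy":0.128,"claw":0}
    - {"dx":0.331,"dy":0.128,"claw":0}
    - {"dx":0.331,"dy":0.128,"claw":0}
    - {"dx":0.331,"dy":0.128,"claw":0}
    - {"dx":0.331,"dy":0.128,"claw":0}
    - {"dx":0.331,"dy":0.128,"claw":0}
    - {"dx":0.331,"dy":0.128,"claw":0}
    - {"dx":0.331,"dy":0.128,"claw":0}
    - {"dx":0.331,"dy":0.128,"claw":0}
    - {"dx":0.331,"dy":0.128,"claw":0}

```text
$.plan[0]: bad value
```

Emit:
step_arm:
  plan:
    - {"dx":0,"dy":0,"dz":0,"rx":0,"ry":0,"rz":-0.0894,"claw":0}
    - {"dx":0,"dy":0,"dz":0,"rx":0,"ry":0,"rz":-0.0894,"claw":0}
    - {"dx":0,"dy":0,"dz":0,"rx":0,"ry":0,"rz":-0.0894,"claw":0}
    - {"dx":0,"dy":0,"dz":0,"rx":0,"ry":0,"rz":-0.0894,"claw":0}
    - {"dx":0,"dy":0,"dz":0,"rx":0,"ry":0,"rz":-0.0894,"claw":0}
    - {"dx":0,"dy":0,"dz":0,"rx":0,"ry":0,"rz":-0.0894,"claw":0}
    - {"dx":0,"dy":0,"dz":0,"rx":0,"ry":0,"rz":0,"claw":0}

```text
time_s: 2.1
ee_pos: [0.2262, -0.5013, 0.2225]
eef_rot: [3.142, 0.0, 1.269]
force: [-0.4, -0.6, -0.4]
grip_width: 0.0941
grip_force: 0.0
```

Emit:
step_arm:
  plan:
    - {"dx":0.331,"dy":0.128,"dz":0,"rx":0,"ry":0,"rz":0,"claw":0}
    - {"dx":0.331,"dy":0.128,"dz":0,"rx":0,"ry":0,"rz":0,"claw":0}
    - {"dx":0.331,"dy":0.128,"dz":0,"rx":0,"ry":0,"rz":0,"claw":0}
    - {"dx":0.331,"dy":0.128,"dz":0,"rx":0,"ry":0,"rz":0,"claw":0}
    - {"dx":0.331,"dy":0.128,"dz":0,"rx":0,"ry":0,"rz":0,"claw":0}
    - {"dx":0.331,"dy":0.128,"dz":0,"rx":0,"ry":0,"rz":0,"claw":0}
    - {"dx":0.331,"dy":0.128,"dz":0,"rx":0,"ry":0,"rz":0,"claw":0}
    - {"dx":0.331,"dy":0.128,"dz":0,"rx":0,"ry":0,"rz":0,"claw":0}
    - {"dx":0.331,"dy":0.128,"dz":0,"rx":0,"ry":0,"rz":0,"claw":0}
    - {"dx":0.331,"dy":0.128,"dz":0,"rx":0,"ry":0,"rz":0,"claw":0}

```text
time_s: 3.1
ee_pos: [0.4483, -0.2227, 0.2226]
eef_rot: [3.141, 0.0, 1.261]
force: [0.2, -1.0, 0.2]
grip_width: 0.0941
grip_force: 0.0
```

Emit:
step_arm:
  grip_force: 40
  plan:
    - {"dx":-0.012,"dy":-0.007,"dz":0.4,"rx":0,"ry":0,"rz":0,"claw":0}
    - {"dx":0,"dy":0,"dz":0.4,"rx":0,"ry":0,"rz":0,"claw":0}
    - {"dx":0,"dy":0,"dz":0.4,"rx":0,"ry":0,"rz":0,"claw":0}
    - {"dx":0,"dy":0,"dz":0.35,"rx":0,"ry":0,"rz":0,"claw":0}
    - {"dx":0,"dy":0,"dz":0.2,"rx":0,"ry":0,"rz":0,"claw":0}
    - {"dx":0,"dy":0,"dz":0.135,"rx":0,"ry":0,"rz":0,"claw":0}
    - {"dx":0,"dy":0,"dz":0,"rx":0,"ry":0,"rz":0,"claw":0}

```text
time_s: 3.8
ee_pos: [0.446, -0.2246, 0.0328]
eef_rot: [-3.139, -0.001, 1.264]
force: [0.1, -0.3, -0.1]
grip_width: 0.0939
grip_force: 0.0
```

Emit:
step_arm:
  plan:
    - {"dx":0,"dy":0,"dz":0,"rx":0,"ry":0,"rz":0,"claw":0.5}
    - {"dx":0,"dy":0,"dz":0,"rx":0,"ry":0,"rz":0,"claw":0.75}
    - {"dx":0,"dy":0,"dz":0,"rx":0,"ry":0,"rz":0,"claw":0.85}
    - {"dx":0,"dy":0,"dz":0,"rx":0,"ry":0,"rz":0,"claw":1}
    - {"dx":0,"dy":0,"dz":0,"rx":0,"ry":0,"rz":0,"claw":1}
    - {"dx":0,"dy":0,"dz":0,"rx":0,"ry":0,"rz":0,"claw":1}
    - {"dx":0,"dy":0,"dz":0,"rx":0,"ry":0,"rz":0,"claw":1}

```text
time_s: 4.5
ee_pos: [0.4465, -0.2249, 0.034]
eef_rot: [3.142, -0.0, 1.266]
force: [-0.4, -0.2, -0.4]
grip_width: 0.0417
grip_force: 0.0
```

Emit:
step_arm:
  plan:
    - {"dx":0,"dy":0,"dz":0,"rx":0,"ry":0,"rz":0,"claw":1}
    - {"dx":0,"dy":0,"dz":0,"rx":0,"ry":0,"rz":0,"claw":1}
    - {"dx":0,"dy":0,"dz":0,"rx":0,"ry":0,"rz":0,"claw":1}
    - {"dx":0,"dy":0,"dz":0,"rx":0,"ry":0,"rz":0,"claw":1}
    - {"dx":0,"dy":0,"dz":0,"rx":0,"ry":0,"rz":0,"claw":1}
    - {"dx":0,"dy":0,"dz":0,"rx":0,"ry":0,"rz":0,"claw":1}
    - {"dx":0,"dy":0,"dz":0,"rx":0,"ry":0,"rz":0,"claw":1}
    - {"dx":0,"dy":0,"dz":0,"rx":0,"ry":0,"rz":0,"claw":1}

```text
time_s: 5.3
ee_pos: [0.4464, -0.2248, 0.0339]
eef_rot: [-3.141, -0.0, 1.266]
force: [-0.5, 1.8, 0.5]
grip_width: 0.0098
grip_force: 40.0
```

Emit:
step_arm:
  plan:
    - {"dx":0,"dy":0,"dz":-0.1,"rx":0,"ry":0,"rz":0,"claw":1}
    - {"dx":0,"dy":0,"dz":-0.25,"rx":0,"ry":0,"rz":0,"claw":1}
    - {"dx":0,"dy":0,"dz":-0.35,"rx":0,"ry":0,"rz":0,"claw":1}
    - {"dx":0,"dy":0,"dz":-0.35,"rx":0,"ry":0,"rz":0,"claw":1}
    - {"dx":0,"dy":0,"dz":-0.15,"rx":0,"ry":0,"rz":-0.07,"claw":1}
    - {"dx":0,"dy":0,"dz":0,"rx":0,"ry":0,"rz":-0.07,"claw":1}
    - {"dx":0,"dy":0,"dz":0,"rx":0,"ry":0,"rz":-0.075,"claw":1}
    - {"dx":0,"dy":0,"dz":0,"rx":0,"ry":0,"rz":0,"claw":1}

```text
time_s: 6.1
ee_pos: [0.4463, -0.2248, 0.1544]
eef_rot: [-3.141, -0.0, 1.606]
force: [0.5, -0.1, -3.0]
grip_width: 0.0098
grip_force: 40.0
```

Emit:
step_arm:
  plan:
    - {"dx":0.2,"dy":-0.05,"dz":0,"rx":0,"ry":0,"rz":0,"claw":1}
    - {"dx":0.37,"dy":-0.11,"dz":0,"rx":0,"ry":0,"rz":0,"claw":1}
    - {"dx":0.37,"dy":-0.11,"dz":0,"rx":0,"ry":0,"rz":0,"claw":1}
    - {"dx":0.37,"dy":-0.11,"dz":0,"rx":0,"ry":0,"rz":0,"claw":1}
    - {"dx":0.37,"dy":-0.11,"dz":0,"rx":0,"ry":0,"rz":0,"claw":1}
    - {"dx":0.37,"dy":-0.11,"dz":0,"rx":0,"ry":0,"rz":0,"claw":1}
    - {"dx":0.37,"dy":-0.11,"dz":0,"rx":0,"ry":0,"rz":0,"claw":1}
    - {"dx":0.37,"dy":-0.11,"dz":0,"rx":0,"ry":0,"rz":0,"claw":1}
    - {"dx":0.37,"dy":-0.11,"dz":0,"rx":0,"ry":0,"rz":0,"claw":1}
    - {"dx":0.216,"dy":-0.064,"dz":0,"rx":0,"ry":0,"rz":0,"claw":1}

```text
time_s: 7.1
ee_pos: [0.3348, 0.1111, 0.1542]
eef_rot: [3.142, -0.0, 1.601]
force: [-0.3, -1.0, -3.4]
grip_width: 0.0099
grip_force: 40.0
```

Emit:
step_arm:
  plan:
    - {"dx":0,"dy":0,"dz":0.2,"rx":0,"ry":0,"rz":0,"claw":1}
    - {"dx":0,"dy":0,"dz":0.35,"rx":0,"ry":0,"rz":0,"claw":1}
    - {"dx":0,"dy":0,"dz":0.25,"rx":0,"ry":0,"rz":0,"claw":1}
    - {"dx":0,"dy":0,"dz":0.082,"rx":0,"ry":0,"rz":0,"claw":1}
    - {"dx":0,"dy":0,"dz":0,"rx":0,"ry":0,"rz":0,"claw":1}

```text
time_s: 7.6
ee_pos: [0.3355, 0.1091, 0.0655]
eef_rot: [-3.14, 0.0, 1.602]
force: [-0.2, 0.4, -3.3]
grip_width: 0.0098
grip_force: 40.0
```

```bash
cat > look.py <<'E'
from h import *
import sys
from fitp import fit
from meas import ray
def shot(n,tag):
    p=viewer.camera(n); W=cloud(p); save(p,f"{tag}_{n}.png")
    return dict(W=W,img=p["img"],fx=p["fx"],fy=p["fy"],cx=p["cx"],cy=p["cy"],R=np.array(p["R"]),t=np.array(p["t"]))
if __name__=="__main__":
    o=telemetry.get_obs(); e=np.array(o["ee_pos"]); print(o["time_s"],e,o["eef_rot"],np.round(o["force"],1)); h=float(sys.argv[1]); yaw=o["eef_rot"][2]+np.pi/2
    p0=np.array([*(e[:2]-.088*np.array([np.cos(yaw),np.sin(yaw)])),yaw])
    print("expected",p0[:2],np.degrees(yaw))
    for n in("top","scene"):
        d=shot(n,sys.argv[2]); q,f,s=fit(d,p0,h+.010)
        print(n,np.round(q[:2],4),np.degrees(q[2]),f,s)
        c=d["W"]; im=d["img"]; big=np.hypot(c[...,0]-q[0],c[...,1]-q[1])<.03
        sel=big&(abs(c[...,2]-h-.01)<.008)&(im.max(2)>90); A=np.c_[c[sel][:,:2]-q[:2],np.ones(sel.sum())]; print(" plane top: slopes,z",np.round(np.linalg.lstsq(A,c[sel][:,2],rcond=None)[0],4))
E
python3 look.py 0.032 a; python3 - <<'E'
import cv2,numpy as np
a=cv2.imread("pics/a_top.png")[160:300,240:340];b=cv2.imread("pics/a_scene.png")[130:250,300:420]
a=cv2.resize(a,(400,560),interpolation=cv2.INTER_CUBIC);b=cv2.resize(b,(400,400),interpolation=cv2.INTER_CUBIC)
o=np.zeros((560,800,3),np.uint8);o[:,:400]=a;o[:400,400:]=b;cv2.imwrite("pics/a.png",o)
E
```

```text
7.6 [0.33554346 0.1091468  0.06549183] [-3.13973805e+00  3.10258767e-04  1.60198761e+00] [-0.2  0.4 -3.3]
expected [0.42350066 0.11189119] 181.7871291222296
top [0.4232 0.1108] 182.8823947049917 3.807307720184326 128.0
 plane top: slopes,z [-0.0159  0.0432  0.0407]
scene [0.427  0.1125] 182.23873666567906 14.906612396240234 424.0
 plane top: slopes,z [0.0099 0.0082 0.0417]
```

View pics/a.png

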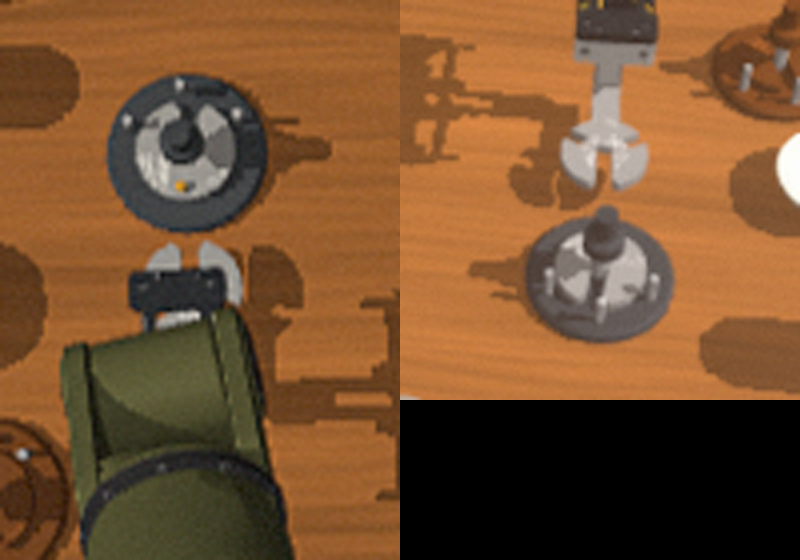

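Emit:
step_arm:
  plan:
    - {"dx":0.009,"dy":0,"dz":0,"rx":0,"ry":0,"rz":0,"claw":1}
    - {"dx":0,"dy":0.2,"dz":0,"rx":0,"ry":0,"rz":0,"claw":1}
    - {"dx":0,"dy":0.2,"dz":0,"rx":0,"ry":0,"rz":0,"claw":1}
    - {"dx":0,"dy":0.15,"dz":0,"rx":0,"ry":0,"rz":0,"claw":1}
    - {"dx":0,"dy":0.05,"dz":0,"rx":0,"ry":0,"rz":0,"claw":1}
    - {"dx":0,"dy":0,"dz":0,"rx":0,"ry":0,"rz":0,"claw":1}

```text
time_s: 8.3
ee_pos: [0.3961, 0.1122, 0.0661]
eef_rot: [3.141, -0.0, 1.604]
force: [-0.2, -0.6, -3.6]
grip_width: 0.01
grip_force: 40.0
```

```bash
python3 look.py 0.032 b; python3 - <<'E'
import cv2,numpy as np
a=cv2.imread("pics/b_top.png")[160:260,240:340];b=cv2.imread("pics/b_scene.png")[150:250,310:410]
a=cv2.resize(a,(400,400),interpolation=cv2.INTER_CUBIC);b=cv2.resize(b,(400,400),interpolation=cv2.INTER_CUBIC)
cv2.imwrite("pics/b.png",np.hstack([a,b]))
E
```

```text
8.3 [0.39607718 0.11215101 0.06614358] [ 3.14102180e+00 -9.94973079e-05  1.60362648e+00] [-0.2 -0.6 -3.6]
expected [0.48402976 0.11503954] 181.8810289685259
top [0.4845 0.1147] 181.4518318572535 8.562847137451172 79.0
 plane top: slopes,z [-0.1957 -0.2335  0.0501]
scene [0.4859 0.1151] 182.02662804923202 25.402393341064453 443.0
 plane top: slopes,z [0.0161 0.0017 0.0417]
```

View pics/b.png

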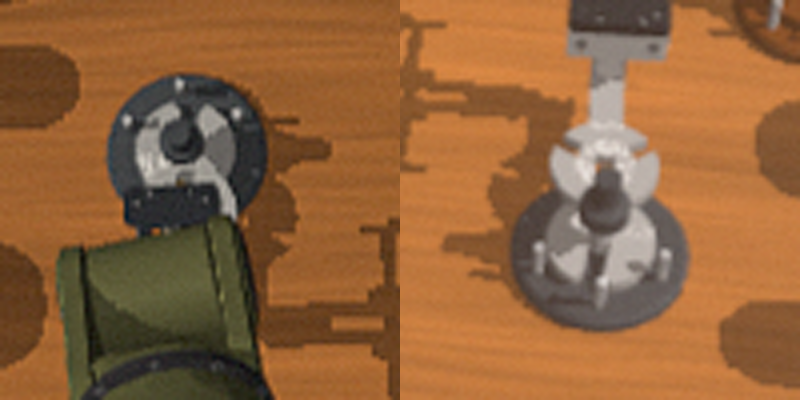

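Emit:
step_arm:
  plan:
    - {"dx":0,"dy":0.05,"dz":0,"rx":0,"ry":0,"rz":0,"claw":1}
    - {"dx":0,"dy":0.05,"dz":0,"rx":0,"ry":0,"rz":0,"claw":1}
    - {"dx":0,"dy":0.05,"dz":0,"rx":0,"ry":0,"rz":0,"claw":1}
    - {"dx":0,"dy":0.05,"dz":0,"rx":0,"ry":0,"rz":0,"claw":1}

```text
time_s: 8.8
ee_pos: [0.4163, 0.1128, 0.0658]
eef_rot: [3.142, -0.0, 1.604]
force: [-0.0, -0.1, -2.5]
grip_width: 0.0099
grip_force: 40.0
```

Emit:
step_arm:
  plan:
    - {"dx":0,"dy":0.03,"dz":0,"rx":0,"ry":0,"rz":0,"claw":1}
    - {"dx":0,"dy":0.03,"dz":0,"rx":0,"ry":0,"rz":0,"claw":1}
    - {"dx":0,"dy":0.03,"dz":0,"rx":0,"ry":0,"rz":0,"claw":1}
    - {"dx":0,"dy":0.03,"dz":0,"rx":0,"ry":0,"rz":0,"claw":1}

```text
time_s: 9.2
ee_pos: [0.428, 0.1132, 0.0657]
eef_rot: [-3.142, -0.0, 1.604]
force: [-0.3, -0.3, -2.6]
grip_width: 0.0097
grip_force: 40.0
```

Emit:
step_arm:
  plan:
    - {"dx":0,"dy":0.03,"dz":0,"rx":0,"ry":0,"rz":0,"claw":1}
    - {"dx":0,"dy":0.03,"dz":0,"rx":0,"ry":0,"rz":0,"claw":1}
    - {"dx":0,"dy":0.03,"dz":0,"rx":0,"ry":0,"rz":0,"claw":1}
    - {"dx":0,"dy":0.03,"dz":0,"rx":0,"ry":0,"rz":0,"claw":1}
    - {"dx":0,"dy":0.02,"dz":0,"rx":0,"ry":0,"rz":0,"claw":1}

```text
time_s: 9.7
ee_pos: [0.4421, 0.1137, 0.0658]
eef_rot: [3.142, 0.0, 1.604]
force: [1.0, -0.3, -3.0]
grip_width: 0.0091
grip_force: 40.0
```

Emit:
step_arm:
  plan:
    - {"dx":0,"dy":0.02,"dz":0,"rx":0,"ry":0,"rz":0,"claw":1}
    - {"dx":0,"dy":0.02,"dz":0,"rx":0,"ry":0,"rz":0,"claw":1}
    - {"dx":0,"dy":0.01,"dz":0,"rx":0,"ry":0,"rz":0,"claw":1}
    - {"dx":0,"dy":0.01,"dz":0,"rx":0,"ry":0,"rz":0,"claw":1}

```text
time_s: 10.1
ee_pos: [0.4479, 0.1139, 0.0657]
eef_rot: [-3.142, 0.0, 1.604]
force: [-0.7, 0.2, -3.5]
grip_width: 0.0099
grip_force: 40.0
```

Emit:
step_arm:
  plan:
    - {"dx":0,"dy":0.01,"dz":0,"rx":0,"ry":0,"rz":0,"claw":1}
    - {"dx":0,"dy":0.01,"dz":0,"rx":0,"ry":0,"rz":0,"claw":1}

```text
time_s: 10.3
ee_pos: [0.4498, 0.1139, 0.0658]
eef_rot: [-3.142, 0.0, 1.604]
force: [0.3, 0.2, -4.0]
grip_width: 0.0101
grip_force: 40.0
```

Emit:
step_arm:
  plan:
    - {"dx":0,"dy":0.007,"dz":0,"rx":0,"ry":0,"rz":0,"claw":1}

```text
time_s: 10.4
ee_pos: [0.4506, 0.114, 0.0658]
eef_rot: [3.142, -0.0, 1.604]
force: [-0.5, -0.0, -3.5]
grip_width: 0.0097
grip_force: 40.0
```

Emit:
step_arm:
  plan:
    - {"dx":0,"dy":0.007,"dz":0,"rx":0,"ry":0,"rz":0,"claw":1}

```text
time_s: 10.5
ee_pos: [0.4512, 0.114, 0.0658]
eef_rot: [-3.142, -0.0, 1.604]
force: [0.5, -0.1, -3.4]
grip_width: 0.0095
grip_force: 40.0
```

Emit:
step_arm:
  plan:
    - {"dx":0,"dy":0.005,"dz":0,"rx":0,"ry":0,"rz":0,"claw":1}
    - {"dx":0,"dy":0,"dz":0,"rx":0,"ry":0,"rz":0,"claw":1}

```text
time_s: 10.7
ee_pos: [0.4514, 0.114, 0.0657]
eef_rot: [-3.141, 0.0, 1.604]
force: [-2.5, -0.9, -2.4]
grip_width: 0.0098
grip_force: 40.0
```

Emit:
step_arm:
  plan:
    - {"dx":0,"dy":0.005,"dz":0,"rx":0,"ry":0,"rz":0,"claw":1}
    - {"dx":0,"dy":0,"dz":0,"rx":0,"ry":0,"rz":0,"claw":1}

```text
time_s: 10.9
ee_pos: [0.4516, 0.114, 0.0656]
eef_rot: [-3.14, 0.0, 1.604]
force: [-5.6, -0.3, -1.1]
grip_width: 0.0094
grip_force: 40.0
```

```bash
python3 look.py 0.032 c
```

```text
10.9 [0.45155793 0.11398553 0.06555715] [-3.13992415e+00  1.21109713e-04  1.60414659e+00] [-5.6 -0.3 -1.1]
expected [0.539509   0.11691981] 181.91082927952849
top [0.5388 0.1164] 183.84116004083467 8.665163040161133 35.0
 plane top: slopes,z [0. 0. 0.]
scene [0.5418 0.1168] 181.47593101992683 36.00665283203125 406.0
 plane top: slopes,z [0.0297 0.0082 0.0411]
```

Emit:
step_arm:
  plan:
    - {"dx":0,"dy":-0.018,"dz":0,"rx":0,"ry":0,"rz":0,"claw":1}
    - {"dx":0.01,"dy":0,"dz":0,"rx":0,"ry":0,"rz":0,"claw":1}
    - {"dx":0,"dy":0,"dz":0,"rx":0,"ry":0,"rz":0,"claw":1}

```text
time_s: 11.3
ee_pos: [0.4505, 0.115, 0.0658]
eef_rot: [3.141, 0.0, 1.604]
force: [0.4, 0.8, -3.2]
grip_width: 0.0094
grip_force: 40.0
```

Emit:
step_arm:
  plan:
    - {"dx":0.007,"dy":0,"dz":0,"rx":0,"ry":0,"rz":0,"claw":1}
    - {"dx":0,"dy":0,"dz":0,"rx":0,"ry":0,"rz":0,"claw":1}

```text
time_s: 11.5
ee_pos: [0.4505, 0.1155, 0.0658]
eef_rot: [3.141, 0.0, 1.604]
force: [0.7, -2.1, -3.3]
grip_width: 0.0098
grip_force: 40.0
```

Emit:
step_arm:
  plan:
    - {"dx":-0.017,"dy":0,"dz":0,"rx":0,"ry":0,"rz":0,"claw":1}
    - {"dx":0,"dy":0,"dz":0,"rx":0,"ry":0,"rz":0,"claw":1}

```text
time_s: 11.7
ee_pos: [0.4504, 0.1139, 0.0658]
eef_rot: [3.141, -0.0, 1.604]
force: [1.1, -0.4, -3.8]
grip_width: 0.0099
grip_force: 40.0
```

```bash
python3 - <<'E'
import cv2,numpy as np
from meas import *
d=load("top")
for f in("top","a_top"):
    im=cv2.imread(f"pics/{f}.png").astype(float)[201:212,278:292]
    s=np.clip(im[...,2]-im[...,0]-12,0,None)  # red-blue
    print(np.round(s).astype(int)) if f=="a_top" else 0
    v,u=np.indices(s.shape); 
    s[s<15]=0
    uv=((s*u).sum()/s.sum()+278,(s*v).sum()/s.sum()+201); X=ray(d,uv,.0255)
    dx=X[:2]-[.5375,.1157]; print(f,uv,X,np.hypot(*dx),np.degrees(np.arctan2(dx[1],dx[0])))
E
```

```text
top (np.float64(284.64396654719235), np.float64(206.00716845878136)) [0.50819746 0.12030292 0.0255    ] 0.02966185648159797 171.0727698499418
[[  0   1   3   4   0   0   0   0   0   0   0   0   2   2]
 [  1   0   1   5   1   0   0   0   3   0   0   0   0   1]
 [  1   1   4   2   0   0   0   0   0   0   0   1   0   0]
 [  3   0   5   4   0   0   0  12   0   0   0   0   0   0]
 [  3   1   1   4   0   5  91  89  22   0   0   0   0   1]
 [  4   0   0   2   0  14 194 153  59   0   0   0   0   0]
 [  0   0   1   0   0   3  88  96  25   0   0   0   1   0]
 [  0   0   0   0   0   0   0  13   0   0   1   0   0   0]
 [  0   0   0   0   0   0   0   0   0   0   0   0   0   0]
 [  0   0   0   0   0   0   0   0   0   0   0   0   0   0]
 [  0   0   0   0   0   0   0   0   0   0   0   0   0   0]]
a_top (np.float64(284.6731946144431), np.float64(206.00856793145655)) [0.50819037 0.12020942 0.0255    ] 0.029654498850026835 171.25337298791212
```

Emit:
step_arm:
  plan:
    - {"dx":-0.084,"dy":0.004,"dz":0,"rx":0,"ry":0,"rz":-0.0611,"claw":1}
    - {"dx":0,"dy":0,"dz":0,"rx":0,"ry":0,"rz":0,"claw":1}

```text
time_s: 11.9
ee_pos: [0.4511, 0.1052, 0.0657]
eef_rot: [3.142, -0.0, 1.701]
force: [-0.2, -1.0, -3.3]
grip_width: 0.01
grip_force: 40.0
```

```bash
cat > chk.py <<'E'
from h import *
o=telemetry.get_obs(); e=np.array(o["ee_pos"]); y=o["eef_rot"][2]; S=np.array([.5382,.1169])
d=S-e[:2]; t=np.array([np.cos(y),np.sin(y)]); print("lug deg",np.degrees(y)+90,"S in tool x,y mm",1000*d@t,1000*d@[t[1],-t[0]],"z",e[2],"F tool",np.round([np.dot(o["force"][:2],t),np.dot(o["force"][:2],[t[1],-t[0]]),o["force"][2]],1),"tilt",np.degrees(o["eef_rot"][:2]),o["time_s"])
E
python3 chk.py
```

```text
lug deg 187.48308253228765 S in tool x,y mm 0.2202105055689421 87.8624612047964 z 0.06574423972889837 F tool [-1.  -0.3 -3.3] tilt [ 1.79997328e+02 -2.70650478e-03] 11.9
```

Emit:
step_arm:
  plan:
    - {"dx":-0.084,"dy":0.004,"dz":0,"rx":0,"ry":0,"rz":-0.0611,"claw":1}
    - {"dx":-0.084,"dy":0.004,"dz":0,"rx":0,"ry":0,"rz":-0.0611,"claw":1}
    - {"dx":-0.084,"dy":0.004,"dz":0,"rx":0,"ry":0,"rz":-0.0611,"claw":1}
    - {"dx":0,"dy":0,"dz":0,"rx":0,"ry":0,"rz":0,"claw":1}

```text
time_s: 12.3
ee_pos: [0.4581, 0.081, 0.0658]
eef_rot: [3.141, 0.0, 1.987]
force: [0.4, 0.8, -3.1]
grip_width: 0.01
grip_force: 40.0
```

```bash
python3 chk.py
```

```text
lug deg 203.81985186063778 S in tool x,y mm 0.4714293073418833 87.76823450764802 z 0.06578265818869292 F tool [ 0.6  0.7 -3.1] tilt [1.79987945e+02 6.40134473e-03] 12.3
```

Emit:
step_arm:
  plan:
    - {"dx":-0.083,"dy":0.004,"dz":0,"rx":0,"ry":0,"rz":-0.0615,"claw":1}
    - {"dx":-0.083,"dy":0.004,"dz":0,"rx":0,"ry":0,"rz":-0.0615,"claw":1}
    - {"dx":-0.083,"dy":0.004,"dz":0,"rx":0,"ry":0,"rz":-0.0615,"claw":1}
    - {"dx":0,"dy":0,"dz":0,"rx":0,"ry":0,"rz":0,"claw":1}

```text
time_s: 12.7
ee_pos: [0.4714, 0.0603, 0.0658]
eef_rot: [3.141, 0.0, 2.275]
force: [0.3, 0.2, -3.3]
grip_width: 0.0097
grip_force: 40.0
```

Emit:
step_arm:
  plan:
    - {"dx":-0.083,"dy":0.004,"dz":0,"rx":0,"ry":0,"rz":-0.0615,"claw":1}
    - {"dx":-0.083,"dy":0.004,"dz":0,"rx":0,"ry":0,"rz":-0.0615,"claw":1}
    - {"dx":0,"dy":0,"dz":0,"rx":0,"ry":0,"rz":0,"claw":1}

```text
time_s: 13.0
ee_pos: [0.4833, 0.0489, 0.0657]
eef_rot: [3.141, 0.0, 2.467]
force: [-0.7, 0.1, -3.6]
grip_width: 0.0095
grip_force: 40.0
```

```bash
python3 chk.py
```

```text
lug deg 231.34733459504628 S in tool x,y mm -0.4512422216776561 87.39626002834298 z 0.06574346341073654 F tool [ 0.6 -0.4 -3.6] tilt [1.79991045e+02 1.28452554e-02] 13.0
```

Emit:
step_arm:
  plan:
    - {"dx":-0.0045,"dy":0,"dz":0.02,"rx":0,"ry":0,"rz":0,"claw":1}
    - {"dx":0,"dy":0,"dz":0.015,"rx":0,"ry":0,"rz":0,"claw":1}
    - {"dx":0,"dy":0,"dz":0,"rx":0,"ry":0,"rz":0,"claw":1}

```text
time_s: 13.3
ee_pos: [0.483, 0.0488, 0.062]
eef_rot: [-3.141, -0.0, 2.469]
force: [0.0, -0.2, -3.1]
grip_width: 0.0097
grip_force: 40.0
```

Emit:
step_arm:
  plan:
    - {"dx":0,"dy":0,"dz":0.01,"rx":0,"ry":0,"rz":0,"claw":1}
    - {"dx":0,"dy":0,"dz":0,"rx":0,"ry":0,"rz":0,"claw":1}

```text
time_s: 13.5
ee_pos: [0.4833, 0.0486, 0.0612]
eef_rot: [-3.142, -0.0, 2.47]
force: [0.1, 0.0, -2.9]
grip_width: 0.0098
grip_force: 40.0
```

Emit:
step_arm:
  plan:
    - {"dx":0,"dy":0,"dz":0.008,"rx":0,"ry":0,"rz":0,"claw":1}
    - {"dx":0,"dy":0,"dz":0,"rx":0,"ry":0,"rz":0,"claw":1}

```text
time_s: 13.7
ee_pos: [0.4833, 0.0485, 0.0604]
eef_rot: [-3.142, -0.0, 2.471]
force: [-0.7, -0.7, -3.6]
grip_width: 0.0099
grip_force: 40.0
```

Emit:
step_arm:
  plan:
    - {"dx":0,"dy":0,"dz":0.007,"rx":0,"ry":0,"rz":0,"claw":1}
    - {"dx":0,"dy":0,"dz":0,"rx":0,"ry":0,"rz":0,"claw":1}

```text
time_s: 13.9
ee_pos: [0.4833, 0.0485, 0.0597]
eef_rot: [-3.142, -0.0, 2.471]
force: [-1.1, 0.2, -3.4]
grip_width: 0.0097
grip_force: 40.0
```

Emit:
step_arm:
  plan:
    - {"dx":0,"dy":0,"dz":0.007,"rx":0,"ry":0,"rz":0,"claw":1}
    - {"dx":0,"dy":0,"dz":0,"rx":0,"ry":0,"rz":0,"claw":1}

```text
time_s: 14.1
ee_pos: [0.4833, 0.0485, 0.059]
eef_rot: [-3.141, -0.0, 2.471]
force: [1.3, -0.2, -4.1]
grip_width: 0.0094
grip_force: 40.0
```

Emit:
step_arm:
  plan:
    - {"dx":0,"dy":0,"dz":0.008,"rx":0,"ry":0,"rz":0,"claw":1}
    - {"dx":0,"dy":0,"dz":0,"rx":0,"ry":0,"rz":0,"claw":1}

```text
time_s: 14.3
ee_pos: [0.4834, 0.0485, 0.0582]
eef_rot: [-3.142, -0.0, 2.471]
force: [0.5, 0.5, -3.6]
grip_width: 0.0098
grip_force: 40.0
```

Emit:
step_arm:
  plan:
    - {"dx":0,"dy":0,"dz":0.008,"rx":0,"ry":0,"rz":0,"claw":1}
    - {"dx":0,"dy":0,"dz":0,"rx":0,"ry":0,"rz":0,"claw":1}

```text
time_s: 14.5
ee_pos: [0.4833, 0.0485, 0.0574]
eef_rot: [-3.141, -0.0, 2.471]
force: [-0.4, 0.9, -3.2]
grip_width: 0.0097
grip_force: 40.0
```

Emit:
step_arm:
  plan:
    - {"dx":0,"dy":0,"dz":0.007,"rx":0,"ry":0,"rz":0,"claw":1}
    - {"dx":0,"dy":0,"dz":0,"rx":0,"ry":0,"rz":0,"claw":1}

```text
time_s: 14.7
ee_pos: [0.4834, 0.0485, 0.0567]
eef_rot: [-3.142, -0.0, 2.471]
force: [-0.2, -0.2, -3.6]
grip_width: 0.0102
grip_force: 40.0
```

Emit:
step_arm:
  plan:
    - {"dx":0,"dy":0,"dz":0.006,"rx":0,"ry":0,"rz":0,"claw":1}
    - {"dx":0,"dy":0,"dz":0,"rx":0,"ry":0,"rz":0,"claw":1}

```text
time_s: 14.9
ee_pos: [0.4834, 0.0485, 0.0561]
eef_rot: [-3.142, -0.0, 2.471]
force: [-0.7, -0.2, -3.4]
grip_width: 0.0094
grip_force: 40.0
```

Emit:
step_arm:
  plan:
    - {"dx":0,"dy":0,"dz":0.004,"rx":0,"ry":0,"rz":0,"claw":1}
    - {"dx":0,"dy":0,"dz":0,"rx":0,"ry":0,"rz":0,"claw":1}

```text
time_s: 15.1
ee_pos: [0.4835, 0.0485, 0.0559]
eef_rot: [3.141, 0.0, 2.471]
force: [-1.4, -1.7, -1.0]
grip_width: 0.0096
grip_force: 40.0
```

```bash
python3 chk.py; python3 look.py 0.022 e | grep -v plane
```

```text
lug deg 231.57898706943806 S in tool x,y mm -0.3704142805137919 87.60732013809358 z 0.055912896221162904 F tool [ 0.1 -2.2 -1. ] tilt [1.79992215e+02 9.84812306e-03] 15.1
15.1 [0.48346752 0.04849287 0.0559129 ] [3.14145678e+00 1.71882173e-04 2.47101948e+00] [-1.4 -1.7 -1. ]
expected [0.53815382 0.11743784] 231.57898706943806
top [0.5375 0.1162] 230.2566810299612 5.537939071655273 58.0
scene [0.5394 0.1173] 232.5913188116514 43.15570068359375 471.0
```

Emit:
step_arm:
  grip_force: 10
  plan:
    - {"dx":0,"dy":0,"dz":0,"rx":0,"ry":0,"rz":0,"claw":1}
    - {"dx":0,"dy":0,"dz":0,"rx":0,"ry":0,"rz":0,"claw":0.7}
    - {"dx":0,"dy":0,"dz":0,"rx":0,"ry":0,"rz":0,"claw":0.7}
    - {"dx":0,"dy":0,"dz":0,"rx":0,"ry":0,"rz":0,"claw":0.7}
    - {"dx":0,"dy":0,"dz":0,"rx":0,"ry":0,"rz":0,"claw":0.7}

```text
time_s: 15.7
ee_pos: [0.4834, 0.0486, 0.0558]
eef_rot: [3.141, 0.0, 2.471]
force: [-1.1, 0.8, -0.5]
grip_width: 0.0282
grip_force: 0.0
```

Emit:
step_arm:
  plan:
    - {"dx":0,"dy":0,"dz":-0.1,"rx":0,"ry":0,"rz":0,"claw":0.7}
    - {"dx":0,"dy":0,"dz":-0.3,"rx":0,"ry":0,"rz":0,"claw":0.7}
    - {"dx":0,"dy":0,"dz":-0.4,"rx":0,"ry":0,"rz":0,"claw":0.7}
    - {"dx":0,"dy":0,"dz":-0.4,"rx":0,"ry":0,"rz":0,"claw":0.7}
    - {"dx":0,"dy":-0.4,"dz":0,"rx":0,"ry":0,"rz":0,"claw":0.7}
    - {"dx":0,"dy":-0.4,"dz":0,"rx":0,"ry":0,"rz":0,"claw":0.7}
    - {"dx":0,"dy":-0.4,"dz":0,"rx":0,"ry":0,"rz":0,"claw":0.7}
    - {"dx":0,"dy":-0.3,"dz":0,"rx":0,"ry":0,"rz":0,"claw":0.7}
    - {"dx":0,"dy":0,"dz":0,"rx":0,"ry":0,"rz":0,"claw":0.7}

```text
time_s: 16.6
ee_pos: [0.3888, -0.0707, 0.1766]
eef_rot: [3.141, 0.001, 2.468]
force: [0.3, 1.1, 0.7]
grip_width: 0.0283
grip_force: 0.0
```

```bash
python3 - <<'E'
from h import *
from look import shot
from fitp import fit
ims=[]
for n,b in(("top",(240,150,340,250)),("scene",(310,150,410,250))):
    d=shot(n,"f"); q,f,s=fit(d,np.array([.538,.117,np.radians(231.5)]),.032); W=d["W"]
    sel=(np.hypot(W[...,0]-.538,W[...,1]-.117)<.038)&(np.hypot(W[...,0]-.538,W[...,1]-.117)>.022)&(abs(W[...,2]-.032)<.006)
    A=np.c_[W[sel][:,:2]-[.538,.117],np.ones(sel.sum())]; k=np.linalg.lstsq(A,W[sel][:,2],rcond=None)[0]
    print(n,np.round(q[:2],4),np.degrees(q[2]),f,"plane",np.round(k,4),sel.sum(),np.median(W[sel][:,2]))
    ims.append(cv2.resize(d["img"][b[1]:b[3],b[0]:b[2],::-1],(400,400),interpolation=cv2.INTER_CUBIC))
cv2.imwrite("pics/f.png",np.hstack(ims))
E
```

```text
top [0.5378 0.1163] 231.54243366706805 15.795230865478516 plane [-0.0076 -0.0002  0.0316] 216 0.0313860315558766
scene [0.5398 0.1172] 231.76754666740896 42.700782775878906 plane [-0.0047 -0.0063  0.0317] 204 0.03175284329313846
```

View pics/f.png

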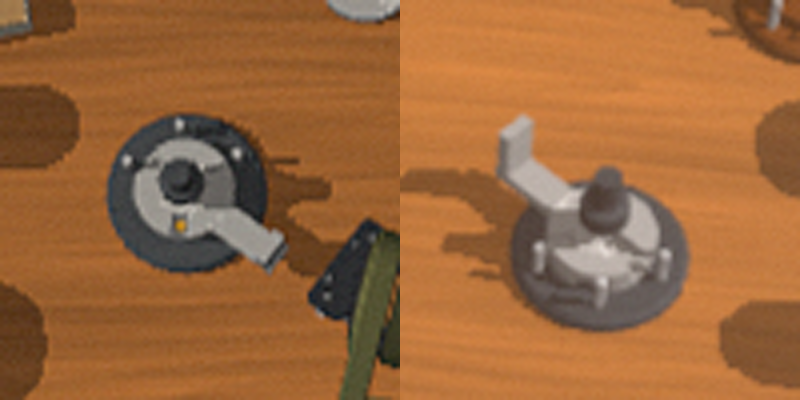

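The brass pin shows in the plate's notch at about (180,226) in the left view. The plate lies flat with its top at 32 mm, the lug is at 231.6°, and the gripper is clear.

```bash
python3 -c "
from station import hand_in; print(hand_in())"
```

```text
the job is handed in; nothing more can be done
None
```

The locking plate is round the stem and fully home, flat, with a notch over the brass pin and its lug about 50° from the open side; I let go of it and handed the job in at about 17 s, with no result returned.

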